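# Refit the sprung idler roller in its bracket

## Robot

A 7-joint arm with a two-finger parallel gripper is mounted at the origin on a cart in front of the work surface, level with it; the furniture and walls round the work are solid. World frame = base frame: x ahead of the robot, y to its left, z up, the work surface at z = 0. Lengths are in mm, angles in rad, forces in N, time in s.
With the tool pointing down it reaches from about 400 to 925 mm from the base axis. Payload 5.6 kg.
Tool frame: the origin (TCP) lies between the finger pads; the fingertips stand 19 mm ahead of it and the grasp point (between the pads) is the TCP; z points along the fingers, y is the line along which they close (so a half turn about z gives the same grasp; the last joint's range is limited). The gripper opens to 85 mm and grips with 20 to 120 N. Pads are 22 mm wide; open, the fingers measure 114 mm over their backs; the gripper's body (76 mm by 85 mm) begins 54 mm behind the grasp point. The pads swing forward as they close: fully open they stand 13 mm farther back than shut.
Start: joints at [-1.385, 0.468, -0.012, 1.603, 0.006, 1.071, -0.056], TCP at [147.466, 633.057, 250.29] pointing down, gripper open.
Joint ranges: [-2.53, 2.53], [-0.31, 2.02], [-1.57, 1.55], [0.28, 2.44], [-1.29, 4.43], [0.15, 1.84], [-2.92, 2.92]. Speed limits (rad/s): [2.57, 2.57, 3.14, 3.14, 3.14, 3.14, 3.14].

## Interface

Orientations are given as a rotation vector (axis times angle).
In Python, from workcell import * gives the robot as it stands. The module is installed in compiled form; this text tells all that it offers.
- The arm moves only by the tool arm_command, never from a script. Its arguments are lists of equal length, an entry for each row: "fingers": the finger opening in mm, from 0 to 85.4; "delta_pos": the shift along the world's x, y, z normalised to -1 to 1, where 1 is 0.02 m, a list of three; "yaw": the turn about the world's z normalised to -1 to 1, where 1 is 4 degrees. A call has 1 to 5 rows; each row shifts and turns the commanded pose from where the row before left it; what a row does not reach is not made up. A row lasts 1/10 s, in which the tool goes at most 50 mm and 8.59 degrees, less where a joint would pass 70% of its speed; a pose out of reach is approached as far as the arm can. A call with a number of a shift or a turn outside -1 to 1 is refused whole. A call with a gripper value outside its range is refused whole. The fingers move at their own pace and stop on an object; the grip force is fixed at half the most. Time passes only in rows, so rows that do not move let the fingers close. It gives the time, the measured TCP pose, the force, the opening and the grip force at its end, in the units of the state.
- state(): the state, without advancing time (a new reading comes with each control period).
- get_image(name): name is "side" or "top"; returns a dict with "frame" (384x512x3 uint8, blue, green, red), "range_z" (384x512 float32, mm along the optical axis (not along the pixel's ray), 0 where there is no reading), "vertical_fov" (degrees; the focal length in pixels is half the picture's height over the tangent of half this angle, whatever the lens; pixels are square), "cx", "cy" (the principal point, pixels), "eye" and "rotation" of the camera in the world. Camera axes: x right, y down, z forward; pixel columns grow to the right and rows downward; lengths in mm; the calibration is good to about 2 mm. A picture is of the moment at which its call begins.
- hand_in(): hands the job in; it is judged then, once.
The state is a dict: "t": time; "joint_positions": joint angles; "dq": joint speeds; "tau": joint torques, N m; "ee_pos": TCP position; "tcp_rot": TCP orientation; "contact_force": force on the tool from outside, world axes, zero at the start; "ft_torque": the same for the moment, N m; "opening": finger opening in mm; "grasp_force": force on a finger pad.
Only numpy, scipy, OpenCV 4.12 (cv2) and the standard library are available. Lean on these libraries where they do the work, as an engineer would, in place of code of your own. Each camera call takes 0.05 s, during which the arm holds its last target. There are 200 camera calls.

## Task

Take the orange idler roller out of its blue cradle and refit it in the aluminium roller bracket: brass plunger in the groove of the tall cheek, pushed in against its spring until the steel pin passes the low cheek, then down to the floor of the groove and let go so that the pin springs fully home into the round recess. Feel your way and never jam the roller against the bracket (30 N is too much), and leave the canister, spool and bottle where they stand.

Things in the scene. Friction and masses are not known exactly. Their poses are not given: they have to be found in the camera images.
- roller: Sprung idler roller, 0.13 kg. Origin at the centre of its body, on its axis, which is its own y axis. Orange body 25 mm in diameter from y -25 to +25 mm, then aluminium collars 22 mm in diameter out to y -34 and +34 mm. Steel pin at the -y end, sprung brass plunger at the +y end. Lies level in the cradle, axis 35 mm above the bench.
- plunger_end (a point): Tip of the roller's brass plunger when free (y = +54 mm of the roller; the point does not move in with it). Plunger 10 mm in diameter, hemispherical tip. It slides in by at most 13 mm against a spring: 1.8 N to start it, then 0.6 N more per mm, 9.6 N at 13 mm; beyond that it is solid.
- pin_end (a point): End of the roller's fixed steel pin (y = -39 mm of the roller): 10 mm in diameter, stands 5 mm out of the collar, sharp edge just broken.
- cradle: Blue plastic cradle, fixed, base 50 x 90 x 6 mm with two forks 34 mm high at y +-29.5 mm that hold the roller by its collars, open upward. Origin under its centre on the bench; the roller lies along its y axis, plunger towards +y.
- bracket: Fixed bracket; origin on the bench under the middle of the fitted roller, whose axis lies along its y, plunger to +y. Grey base 70 x 136 x 10 mm; on levelling screws above it a carriage: cross plate (top at 18 mm) and two aluminium cheeks 44 mm wide. The carriage is screwed up by 0 to 15 mm, NOT measured: add this to all heights told. Fitted, the roller's axis is 45 mm up (plus this).
- tall_cheek (a point): Foot of the groove of the tall cheek (bracket x 0, y +49, z 40 mm) with the carriage right down; does not rise with it. Cheek: inner face at y = +43 mm, top at 93 mm. Groove upright, 13 mm wide, 6 mm deep (back at y = +49 mm), open at the top, level floor at 40 mm: with the plunger on it the pin is opposite the recess.
- low_cheek (a point): Mouth of the low cheek's recess (bracket x 0, y -34, z 45.5 mm) with the carriage right down; does not rise with it. Inner face at y = -34 mm, top at 57.5 mm; chamfered round recess 14 mm in diameter, 8 mm deep. Fitted: roller centre at y = 0, plunger 5 mm in. The pin passes this cheek when the roller is 5 mm or more towards +y; at 8 mm the spring is solid.
- canister: Bystander: blue canister with a white inside, 66 mm in diameter, 58 mm high, standing behind the bracket; origin under its centre.
- spool: Bystander: wooden thread spool, 28 mm in diameter, 30 mm high; origin under its centre.
- bottle: Bystander: small part bottle with a blue cap, 26 mm in diameter, 48 mm high; origin under its centre.
Things that resemble listed ones, but are neither listed nor needed, are in the scene too. Several things have the shape of the cradle; the one meant has the colours described above.

How it is judged (in metres and radians):
On the way:
1. the roller is lifted clear of the cradle (height (world z) of roller above 0.075 m and distance between roller and cradle above 0.07 m), for 0.1 s.
At the end, for the whole second after the job is handed in: The roller is held by its spring between the cheeks, pin home in the recess (its centre within about 2.5 mm of the bracket's y = 0 and 3 mm of x = 0, axis 42 to 63 mm above the bench and within 0.06 rad of the bracket's y axis), at rest and released (y of roller in the frame of bracket between -0.003 and 0.0025 m and x of roller in the frame of bracket between -0.003 and 0.003 m and z of roller in the frame of bracket between 0.042 and 0.063 m and angle between the y axis of roller and the y axis of bracket, either way round below 0.06 rad and linear speed of roller below 0.01 m/s and contact force between roller and the fingers below 0.1 N); the robot touches nothing.
It fails at once if the roller is forced against the bracket with more than 30 N (contact force between roller and bracket above 30 N).
It fails at once if the canister, spool or bottle is moved by more than 15 mm (distance of any of canister, spool, bottle from where it was at the start of the episode above 0.015 m).
It also fails if it takes over 72 s, if anything falls off the work surface, if the arm or the gripper's body presses on something with over 40 N, if the wrist force passes 120 N, or if a joint passes its speed limit or range.

## Working session

There is one attempt and no reset: what is moved stays moved. The work goes in short steps, Python scripts to look and compute and a tool call to move; the robot and the scene stay as the last step left them, time stands still between calls to the robot, and variables do not carry over. Pictures are saved under pics/ and viewed, at most 10 in all, crops included, and the job is handed in when it is done.

Besides the shell and the picture viewer there is one more tool, called as name(argument=value, ...), one argument or row to a line, values as JSON. arm_command: Moves the arm, as the interface text tells. Its arguments: {"type":"object","properties":{"fingers":{"type":"array"},"delta_pos":{"type":"array"},"yaw":{"type":"array"}},"required":["fingers","delta_pos","yaw"]}

```bash
mkdir -p pics; cat > h.py <<'E'
from workcell import *
import numpy as np, cv2
def cam(n):
    d=get_image(n); h,w=d["range_z"].shape
    f=h/2/np.tan(np.radians(d["vertical_fov"])/2)
    v,u=np.mgrid[:h,:w]; z=d["range_z"]
    P=np.stack([(u-d["cx"])/f*z,(v-d["cy"])/f*z,z],-1)@np.array(d["rotation"]).T+np.array(d["eye"])
    P[z==0]=np.nan
    return d["frame"],P,d
E
python3 - <<'E'
from h import *
print(state())
for n in("side","top"):
    f,P,d=cam(n); cv2.imwrite(f"pics/{n}0.png",f); np.savez(f"{n}0.npz",f=f,P=P)
    print(n,d["eye"],d["rotation"],d["vertical_fov"],d["cx"],d["cy"])
E
```

```text
{'t': 0.0, 'joint_positions': array([-1.38503441,  0.4683832 , -0.01159411,  1.60364292,  0.00601468,
        1.07137135, -0.05631471]), 'dq': array([ 0.00053231,  0.00013844,  0.00021176,  0.00179482,  0.00034684,
       -0.00068072,  0.00133728]), 'tau': array([ 9.78739718e-05, -5.32378685e+01,  2.14476278e-02, -2.51303279e+01,
        1.13955222e-02,  7.70928513e-03, -2.80126621e-06]), 'ee_pos': array([147.35591134, 632.53732811, 249.32638864]), 'tcp_rot': array([-3.58671908e-01, -3.12098733e+00,  2.77967703e-03]), 'contact_force': array([ 0.34852621, -0.05166924,  0.27076728]), 'ft_torque': array([0.02092112, 0.00382702, 0.00140733]), 'grasp_force': 0.0, 'opening': 85.22631417052516}Traceback (most recent call last):
  File "<stdin>", line 4, in <module>
  File "h.py", line 7, in cam
    P=np.stack([(u-d["cx"])/f*z,(v-d["cy"])/f*z,z],-1)@np.array(d["rotation"]).T+np.array(d["eye"])
      ~~~~~~~~~~~~~~~~~~~~~~~~~~~~~~~~~~~~~~~~~~~~~~~~~~~~~~~~~~~~~~~~~~~~~~~~~~^~~~~~~~~~~~~~~~~~~
ValueError: operands could not be broadcast together with shapes (384,512) (3,)
```

```bash
sed -i 's/@np.array(d\["rotation"\]).T/@cv2.Rodrigues(np.array(d["rotation"],float))[0].T/' h.py
python3 - <<'E'
from h import *
for n in("side","top"):
    f,P,d=cam(n); cv2.imwrite(f"pics/{n}0.png",f); np.savez(f"{n}0.npz",f=f,P=P)
    print(n,d["eye"],d["rotation"],d["vertical_fov"],d["cx"],d["cy"]); print(P[::75,::100].round(0).tolist())
E
```

```text
side [503.3977619  948.91433414 638.30750037] [-0.07112731  2.69654405 -1.5184101 ] 44.639931531394005 248.6868880256353 187.2886169779223
[[[1014.0, 75.0, 497.0], [903.0, -127.0, 463.0], [736.0, -461.0, 406.0], [386.0, -2201.0, 115.0], [-236.0, -2207.0, 109.0], [-690.0, -1849.0, 165.0]], [[1041.0, 99.0, 365.0], [900.0, -40.0, 321.0], [679.0, -52.0, 318.0], [417.0, -1039.0, 3.0], [-304.0, -2196.0, -365.0], [69.0, 13.0, 340.0]], [[1107.0, 76.0, 192.0], [902.0, 34.0, 174.0], [742.0, -315.0, 1.0], [440.0, -312.0, 6.0], [-348.0, -2060.0, -860.0], [45.0, 48.0, 193.0]], [[1037.0, 247.0, 117.0], [886.0, 150.0, 51.0], [667.0, 152.0, 59.0], [452.0, 71.0, 6.0], [-159.0, -1157.0, -862.0], [11.0, 72.0, 20.0]], [[963.0, 406.0, 80.0], [835.0, 323.0, 4.0], [589.0, 571.0, 260.0], [459.0, 304.0, 1.0], [-39.0, -588.0, -860.0], [-17.0, 118.0, -161.0]], [[885.0, 550.0, 83.0], [782.0, 482.0, -1.0], [579.0, 645.0, 229.0], [464.0, 467.0, 1.0], [307.0, 460.0, 1.0], [-86.0, 116.0, -430.0]]]
top [386.83128596  33.65972241 928.49858654] [-2.09250939  2.15406644 -0.17049808] 56.558588043235936 254.5993246868635
[... 167 characters left out ...]
884.0, 733.0, 31.0], [899.0, 479.0, -15.0], [711.0, 136.0, 319.0], [705.0, -48.0, 318.0], [699.0, -231.0, 317.0], [812.0, -586.0, 77.0]], [[609.0, 566.0, 224.0], [671.0, 461.0, 1.0], [649.0, 182.0, 47.0], [654.0, -80.0, 0.0], [645.0, -346.0, 3.0], [637.0, -611.0, -0.0]], [[476.0, 718.0, -2.0], [468.0, 452.0, -1.0], [460.0, 189.0, 4.0], [453.0, -70.0, 2.0], [446.0, -327.0, 1.0], [438.0, -583.0, -1.0]], [[285.0, 699.0, -2.0], [179.0, 822.0, -860.0], [167.0, 334.0, -858.0], [167.0, -139.0, -764.0], [142.0, -628.0, -864.0], [266.0, -500.0, 86.0]], [[-151.0, 1281.0, -862.0], [-159.0, 803.0, -855.0], [-169.0, 333.0, -854.0], [93.0, -52.0, 3.0], [-190.0, -592.0, -856.0], [-203.0, -1054.0, -863.0]]]
```

View pics/top0.png

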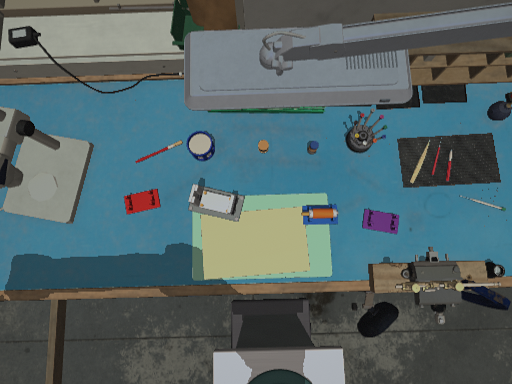

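View pics/side0.png

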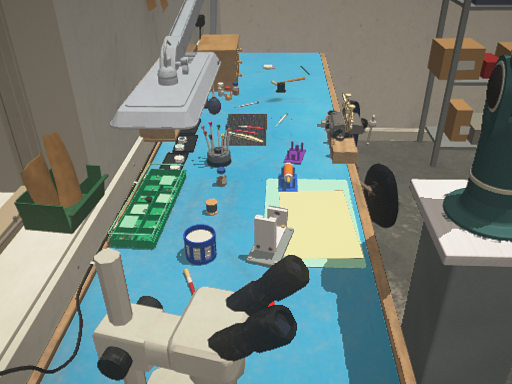

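```bash
python3 - <<'E'
import numpy as np,cv2
a=np.load("top0.npz");f=a["f"];P=a["P"]
b=np.load("side0.npz")
c1=cv2.resize(f[175:235,180:260],(400,300),interpolation=2);c2=cv2.resize(f[195:235,295:348],(400,300),interpolation=2)
c3=cv2.resize(b["f"][200:270,240:300],(400,300));c4=cv2.resize(b["f"][155:200,270:310],(400,300))
cv2.imwrite("pics/c.png",np.vstack([np.hstack([c1,c2]),np.hstack([c3,c4])]))
# roller orange
for n,A,r in(("top",a,(195,235,295,348)),("side",b,(155,200,270,310))):
    F=A["f"][r[0]:r[1],r[2]:r[3]].astype(int);Q=A["P"][r[0]:r[1],r[2]:r[3]]
    hsv=cv2.cvtColor(F.astype(np.uint8),cv2.COLOR_BGR2HSV).astype(int)
    m=(hsv[...,0]<22)&(hsv[...,1]>150)&(hsv[...,2]>90)
    q=Q[m&np.isfinite(Q[...,0])]; print(n,len(q),np.median(q,0),q.min(0),q.max(0))
    u,s,v=np.linalg.svd((q-q.mean(0))[:,:2],full_matrices=False);print(v[0],np.degrees(np.arctan2(v[0,1],v[0,0])))
    (c,wh,an)=cv2.minAreaRect(q[:,:2].astype(np.float32));print(c,wh,an)
    mb=(hsv[...,0]>105)&(hsv[...,0]<130)&(hsv[...,1]>150);q=Q[mb&(Q[...,2]>3)]
    print('blue',len(q),cv2.minAreaRect(q[:,:2].astype(np.float32)))
# bracket
Q=P[175:235,180:260].reshape(-1,3)
for lo,hi in((5,14),(14,40),(40,75),(75,120)):
    q=Q[(Q[:,2]>lo)&(Q[:,2]<hi)]
    if len(q)>3: print(lo,hi,len(q),q.mean(0),np.median(q[:,2]),cv2.minAreaRect(q[:,:2].astype(np.float32)))
E
```

```text
top 194 [ 477.68683877 -120.39395851   45.18236636] [ 467.48360436 -146.52001133   36.05518933] [489.18933324 -71.58374682  50.62797711]
[-0.01735906 -0.99984932] -90.99465111687351
(478.69134521484375, -108.91297912597656) (74.66664123535156, 20.617977142333984) 88.28022766113281
blue 286 ((479.5309143066406, -122.44522857666016), (87.37540435791016, 47.117923736572266), 88.37439727783203)
side 90 [ 478.61677983 -117.05157643   47.65563024] [ 467.54082838 -148.20980248   39.61802139] [488.8057858  -69.24809366  52.20650825]
[0.02035697 0.99979278] 88.83355079509904
(478.585693359375, -108.69334411621094) (78.88684844970703, 21.18352508544922) 89.18852996826172
blue 149 ((479.43988037109375, -118.85806274414062), (85.97755432128906, 46.18863296508789), 88.61900329589844)
5 14 691 [498.38976502 129.65701978   9.2661711 ] 9.592238001024612 ((504.7107238769531, 128.152099609375), (181.8619384765625, 139.07875061035156), 88.36981201171875)
14 40 518 [515.31137204 147.37449682  30.30398592] 30.308015120154778 ((513.0485229492188, 143.98562622070312), (123.64571380615234, 53.36849594116211), 76.78775787353516)
40 75 196 [510.1371331  129.42170868  62.54647535] 67.69141941421799 ((514.86669921875, 143.2852783203125), (105.2560806274414, 43.897647857666016), 74.8773422241211)
75 120 149 [526.17456618 187.88370614  99.53914677] 103.71649280772056 ((527.0271606445312, 188.91522216796875), (14.391889572143555, 43.915443420410156), 75.60033416748047)
```

View pics/c.png

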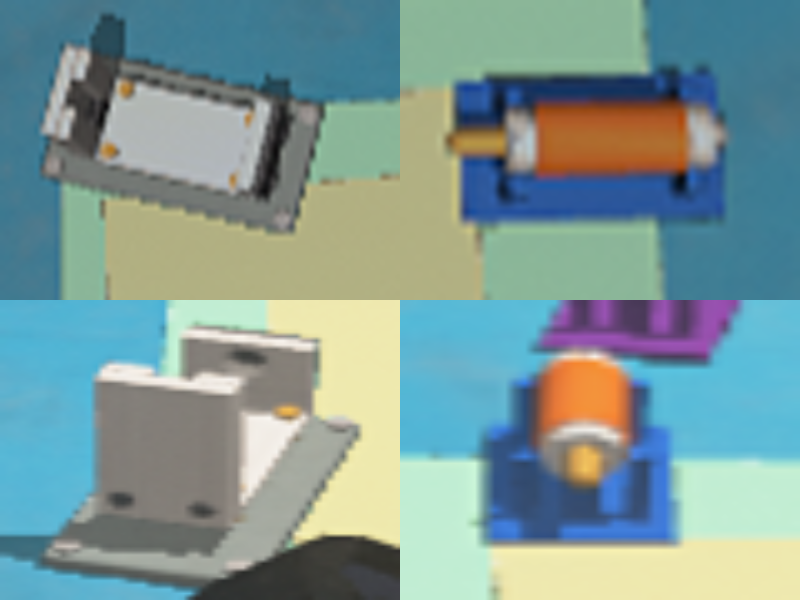

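Of the cradle-shaped things, red at top-view (142,202) and purple at (380,221) are empty. The blue one at (320,214) holds the orange roller, and the crop confirms it is the one meant. Its plunger points to world +y. The bracket is at (216,201), turned about -14.5°, with its tall cheek on the +y side. Its carriage is raised about 11 mm. I'm setting out now.

arm_command(
  fingers=[85, 85, 85, 85, 85],
  delta_pos=[
    [0.65, -1, 0],
    [0.65, -1, 0],
    [0.65, -1, 0],
    [0.65, -1, 0],
    [0.65, -1, 0],
  ],
  yaw=[-1, -1, -1, -1, -1],
)

```text
t: 0.65
ee_pos: [212.9, 532.0, 250.0]
tcp_rot: [0.899, 3.01, -0.001]
contact_force: [0.3, 0.5, 0.1]
opening: 85.0
grasp_force: 0.0
```

arm_command(
  fingers=[85, 85, 85, 85, 85],
  delta_pos=[
    [0.65, -1, 0],
    [0.65, -1, 0],
    [0.65, -1, 0],
    [0.65, -1, 0],
    [0.65, -1, 0],
  ],
  yaw=[-1, -1, -1, -1, -1],
)

```text
t: 1.15
ee_pos: [278.3, 431.6, 250.2]
tcp_rot: [1.411, 2.807, -0.0]
contact_force: [0.3, 0.3, 0.4]
opening: 85.1
grasp_force: 0.0
```

arm_command(
  fingers=[85, 85, 85, 85, 85],
  delta_pos=[
    [0.65, -1, 0],
    [0.65, -1, 0],
    [0.65, -1, 0],
    [0.65, -1, 0],
    [0.65, -1, 0],
  ],
  yaw=[-1, -1, -1, -1, -1],
)

```text
t: 1.65
ee_pos: [343.5, 331.4, 250.4]
tcp_rot: [1.879, 2.518, 0.0]
contact_force: [0.5, 0.4, 0.1]
opening: 85.2
grasp_force: 0.0
```

arm_command(
  fingers=[85, 85, 85, 85, 85],
  delta_pos=[
    [0.4, -1, 0],
    [0.4, -1, 0],
    [0.4, -1, 0],
    [0.4, -1, 0],
    [0.4, -1, 0],
  ],
  yaw=[-1, -1, -1, -1, -0.6],
)

```text
t: 2.15
ee_pos: [383.0, 231.4, 250.3]
tcp_rot: [-2.255, -2.187, -0.0]
contact_force: [-0.0, -0.1, -0.1]
opening: 84.9
grasp_force: 0.0
```

arm_command(
  fingers=[70, 70, 70, 70, 70],
  delta_pos=[
    [0.4, -1, 0],
    [0.4, -1, 0],
    [0.4, -1, 0],
    [0.4, -1, 0],
    [0.4, -1, 0],
  ],
  yaw=[0, 0, 0, 0, 0],
)

```text
t: 2.65
ee_pos: [422.8, 131.4, 250.4]
tcp_rot: [2.252, 2.19, 0.0]
contact_force: [0.2, -0.1, -0.6]
opening: 70.1
grasp_force: 0.0
```

arm_command(
  fingers=[70, 70, 70, 70, 70],
  delta_pos=[
    [0.3, -1, -0.5],
    [0.3, -1, -0.5],
    [0.3, -1, -0.5],
    [0.3, -1, -0.5],
    [0.3, -1, -0.5],
  ],
  yaw=[0, 0, 0, 0, 0],
)

```text
t: 3.15
ee_pos: [452.6, 31.5, 200.0]
tcp_rot: [2.252, 2.19, 0.0]
contact_force: [-0.1, 0.4, 0.3]
opening: 69.8
grasp_force: 0.0
```

arm_command(
  fingers=[60, 60, 60, 60, 60],
  delta_pos=[
    [0.2, -1, -0.5],
    [0.2, -1, -0.5],
    [0.2, -1, -0.5],
    [0.2, -1, -0.5],
    [0.2, -1, -0.5],
  ],
  yaw=[0, 0, 0, 0, 0],
)

```text
t: 3.65
ee_pos: [472.4, -68.5, 149.9]
tcp_rot: [2.252, 2.19, -0.0]
contact_force: [0.0, 0.5, 0.7]
opening: 60.3
grasp_force: 0.0
```

arm_command(
  fingers=[60, 60, 60, 60, 60],
  delta_pos=[
    [0.2, -1, -0.3],
    [0.1, -1, -0.2],
    [0, -0.62, 0],
    [0, 0, 0],
    [0, 0, 0],
  ],
  yaw=[0, 0, 0, 0, 0],
)

```text
t: 4.15
ee_pos: [478.3, -119.1, 140.4]
tcp_rot: [-2.251, -2.191, -0.001]
contact_force: [-0.2, 0.3, -0.3]
opening: 59.8
grasp_force: 0.0
```

```bash
python3 - <<'E'
from h import *
f,P,d=cam("top"); g,Q,_=cam("side")
np.savez("v1.npz",f=f,P=P,g=g,Q=Q)
cv2.imwrite("pics/v1.png",np.hstack([cv2.resize(f[150:250,260:380],(400,333),interpolation=2),cv2.resize(g[110:210,230:350],(400,333),interpolation=2)]))
B=np.load("side0.npz");P0=np.load("top0.npz")["P"]
for n,p in(("top",P0[175:235,180:260]),("side",B["P"][195:275,235:300])):
    p=p.reshape(-1,3); t=p[(p[:,2]>100)&(p[:,2]<110)]
    print(n,len(t),np.median(t[:,2]),cv2.minAreaRect(t[:,:2].astype(np.float32)))
    t=p[(p[:,2]>64)&(p[:,2]<73)&(p[:,1]<130)]
    print(n,len(t),np.median(t[:,2]),cv2.minAreaRect(t[:,:2].astype(np.float32)))
    t=p[(p[:,2]>27)&(p[:,2]<33)&(p[:,1]<180)]
    print(n,len(t),np.median(t[:,2]),cv2.minAreaRect(t[:,:2].astype(np.float32)))
E
```

```text
top 101 104.94898719915079 ((527.3148193359375, 188.8437042236328), (14.38736629486084, 43.32255554199219), 75.60033416748047)
top 100 69.41155812951206 ((503.919677734375, 101.93490600585938), (13.445152282714844, 43.60074234008789), 76.17424011230469)
top 437 30.20281956279689 ((515.1849975585938, 143.9776611328125), (80.42416381835938, 43.92131805419922), 74.82225036621094)
side 134 106.08234541822907 ((528.115478515625, 189.3236083984375), (16.37971305847168, 43.03004837036133), 74.77246856689453)
side 116 70.50862185451552 ((505.1365966796875, 102.01510620117188), (15.417614936828613, 44.29605484008789), 74.39995574951172)
side 86 31.595648360091957 ((502.27581787109375, 141.83883666992188), (69.76250457763672, 18.695241928100586), 75.0352783203125)
```

View pics/v1.png

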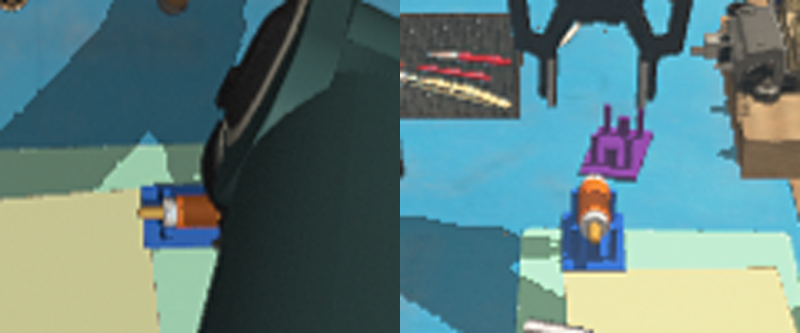

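The picture shows the gripper centred over the roller: fingers at 550 and 645, roller at 596 in the side half. Next I descend and grip.

arm_command(
  fingers=[60, 60, 60, 60, 60],
  delta_pos=[
    [0.03, -0.1, -1],
    [0, 0, -1],
    [0, 0, -1],
    [0, 0, -1],
    [0, 0, -0.6],
  ],
  yaw=[0, 0, 0, 0, 0],
)

```text
t: 4.75
ee_pos: [478.7, -120.0, 47.2]
tcp_rot: [-2.248, -2.193, 0.001]
contact_force: [0.0, -0.4, -0.4]
opening: 60.3
grasp_force: 0.0
```

arm_command(
  fingers=[60, 60, 40, 22, 22],
  delta_pos=[
    [0, 0, -0.35],
    [0, 0, -0.2],
    [0, 0, 0],
    [0, 0, 0],
    [0, 0, 0],
  ],
  yaw=[0, 0, 0, 0, 0],
)

```text
t: 5.25
ee_pos: [479.1, -121.5, 38.1]
tcp_rot: [2.25, 2.192, 0.001]
contact_force: [-2.3, 0.4, 4.6]
opening: 23.1
grasp_force: 58.1
```

arm_command(
  fingers=[15, 15, 15, 15, 15],
  delta_pos=[
    [0, 0, 0],
    [0, 0, 0],
    [0, 0, 0],
    [0, 0, 0],
    [0, 0, 0],
  ],
  yaw=[0, 0, 0, 0, 0],
)

```text
t: 5.75
ee_pos: [479.1, -121.5, 38.1]
tcp_rot: [2.25, 2.192, 0.001]
contact_force: [-2.6, -0.1, 5.6]
opening: 23.1
grasp_force: 58.5
```

arm_command(
  fingers=[15, 15, 15, 15, 15],
  delta_pos=[
    [0, 0, 0.3],
    [0, 0, 1],
    [0, 0, 1],
    [0, 0, 1],
    [0, 0, 1],
  ],
  yaw=[0, 0, 0, 0, 0],
)

```text
t: 6.25
ee_pos: [479.1, -121.3, 124.5]
tcp_rot: [2.251, 2.191, 0.001]
contact_force: [-0.0, -0.6, -2.0]
opening: 23.0
grasp_force: 58.9
```

arm_command(
  fingers=[15, 15, 15, 15, 15],
  delta_pos=[
    [0.12, 0.9, 1],
    [0.12, 0.9, 0.35],
    [0.12, 0.9, 0],
    [0.12, 0.9, 0],
    [0.12, 0.9, 0],
  ],
  yaw=[-0.35, -1, -1, -1, 0],
)

```text
t: 6.75
ee_pos: [491.2, -30.5, 150.8]
tcp_rot: [2.492, 1.912, 0.001]
contact_force: [-0.5, 0.6, -2.0]
opening: 23.0
grasp_force: 58.9
```

arm_command(
  fingers=[15, 15, 15, 15, 15],
  delta_pos=[
    [0.12, 0.9, 0],
    [0.12, 0.9, 0],
    [0.12, 0.9, 0],
    [0.12, 0.9, 0],
    [0.12, 0.9, 0],
  ],
  yaw=[0, 0, 0, 0, 0],
)

```text
t: 7.25
ee_pos: [503.2, 59.5, 150.7]
tcp_rot: [2.491, 1.914, 0.001]
contact_force: [0.3, 0.2, -1.3]
opening: 23.1
grasp_force: 58.9
```

arm_command(
  fingers=[15, 15, 15, 15, 15],
  delta_pos=[
    [0.12, 0.9, 0],
    [0.12, 0.9, 0],
    [0.12, 0.9, 0],
    [0.06, 0.8, 0],
    [0, 0, 0],
  ],
  yaw=[0, 0, 0, 0, 0],
)

```text
t: 7.75
ee_pos: [511.4, 131.3, 150.4]
tcp_rot: [-2.487, -1.919, -0.001]
contact_force: [-0.3, -0.3, -1.7]
opening: 23.3
grasp_force: 58.9
```

```bash
python3 - <<'E'
from h import *
s=state();print(s["ee_pos"],s["contact_force"])
g,Q,_=cam("side"); f,P,_=cam("top")
np.savez("v2.npz",f=f,P=P,g=g,Q=Q)
cv2.imwrite("pics/v2.png",np.hstack([cv2.resize(f[160:230,180:260],(400,350),interpolation=2),cv2.resize(g[170:275,230:310],(400,525),interpolation=2)[:350]]))
hsv=cv2.cvtColor(g,cv2.COLOR_BGR2HSV).astype(int)
m=(hsv[...,0]<28)&(hsv[...,1]>110)&(hsv[...,2]>60)&(Q[...,2]>110)&(Q[...,2]<180)&(abs(Q[...,0]-515)<60)&(abs(Q[...,1]-140)<90)
v,u=np.nonzero(m)
for a,b in zip(u,v): print(a,b,g[b,a],Q[b,a].round(1)) if len(u)<150 else None
print(len(u))
E
```

```text
[511.42244613 131.29233095 150.38309092] [-0.31866145 -0.2861955  -1.65083129]
162
```

View pics/v2.png

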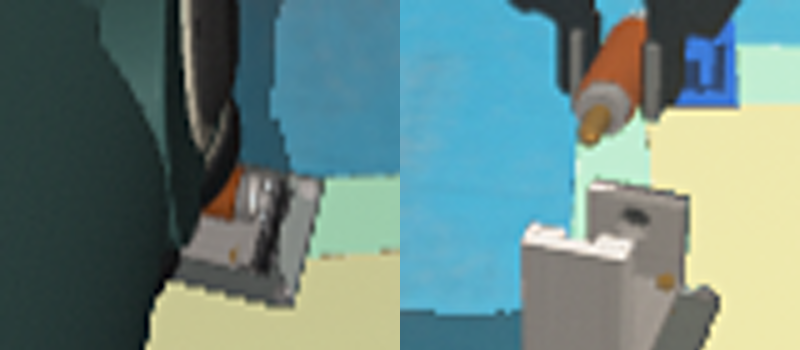

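Side half: the roller is held level, plunger tip at about (592,135). The groove notch is below it, between about (565,235) and (595,240). I'll fit both numerically in the bracket frame.

```bash
python3 - <<'E'
import numpy as np,cv2
from scipy.optimize import least_squares
a=np.load("v2.npz");g,Q=a["g"],a["Q"]
th=np.radians(75.1);u=np.array([np.cos(th),np.sin(th)]);x=np.array([u[1],-u[0]]);O=np.array([515,141.2])
B=lambda p:np.column_stack([(p[:,:2]-O)@x,(p[:,:2]-O)@u,p[:,2]])
hsv=cv2.cvtColor(g,cv2.COLOR_BGR2HSV).astype(int)
m=(hsv[...,0]<28)&(hsv[...,1]>110)&(hsv[...,2]>60)&(Q[...,2]>110)&(Q[...,2]<180)&(abs(Q[...,0]-515)<60)&(abs(Q[...,1]-140)<90)
q=B(Q[m]); body=q[q[:,1]<8]; pl=q[q[:,1]>20]
print(len(body),len(pl),q.min(0),q.max(0)); print(pl.round(1))
def r(p): # x0,z0,sx,sz
    c=np.column_stack([p[0]+p[2]*body[:,1],p[1]+p[3]*body[:,1]]);return np.hypot(body[:,0]-c[:,0],body[:,2]-c[:,1])-12.5
s=least_squares(r,[0,147,0,0],loss='soft_l1',f_scale=1);print("body",s.x,np.std(s.fun))
rp=lambda p:np.hypot(pl[:,0]-p[0],pl[:,2]-p[1])-5
s=least_squares(rp,[0,147],loss='soft_l1');print("plunger",s.x,pl[:,1].mean())
F=Q.reshape(-1,3);F=B(F[np.isfinite(F[:,0])]);t=F[(F[:,2]>102)&(F[:,2]<112)&(abs(F[:,0])<30)&(F[:,1]>38)&(F[:,1]<62)]
for lo in range(38,62,2):
    k=np.sort(t[(t[:,1]>=lo)&(t[:,1]<lo+2)][:,0]);print(lo,k.round(1))
E
```

```text
108 27 [-13.47493451 -35.28751782 146.43247265] [ 11.58582894  41.48254821 176.73886125]
[[-2.000e-01  2.450e+01  1.546e+02]
 [ 9.000e-01  2.750e+01  1.539e+02]
 [-4.000e-01  2.490e+01  1.525e+02]
 [-2.800e+00  2.630e+01  1.538e+02]
 [-4.300e+00  2.450e+01  1.530e+02]
 [ 2.300e+00  2.980e+01  1.526e+02]
 [-2.000e-01  3.130e+01  1.540e+02]
 [-2.000e+00  3.070e+01  1.540e+02]
 [-3.300e+00  2.810e+01  1.526e+02]
 [-5.200e+00  2.750e+01  1.526e+02]
 [ 7.000e-01  3.530e+01  1.539e+02]
 [-5.000e-01  3.230e+01  1.523e+02]
 [-2.900e+00  3.360e+01  1.535e+02]
 [-4.400e+00  3.180e+01  1.528e+02]
 [-4.900e+00  2.650e+01  1.497e+02]
 [-1.000e-01  3.790e+01  1.533e+02]
 [-2.300e+00  3.850e+01  1.541e+02]
 [-3.400e+00  3.520e+01  1.523e+02]
 [-4.100e+00  3.060e+01  1.497e+02]
 [ 1.200e+00  4.030e+01  1.522e+02]
 [-2.000e-01  3.810e+01  1.511e+02]
 [-3.000e+00  4.090e+01  1.534e+02]
 [-4.000e+00  3.730e+01  1.514e+02]
 [-9.000e-01  4.060e+01  1.505e+02]
 [-2.400e+00  3.860e+01  1.496e+02]
 [-4.400e+00  3.850e+01  1.498e+02]
 [-1.200e+00  4.150e+01  1.488e+02]]
body [ 1.00063737e-02  1.49041974e+02 
[... 182 characters left out ...]
.6   8.3   9.9  16.6  18.6  20.5]
46 [-21.6 -19.5 -17.1 -13.3  -9.2  -6.8   7.2  11.3  13.4  17.5  19.7]
48 [-20.1 -16.1 -14.  -11.9  -9.7  -1.6  13.1  15.1  21.3]
50 [-20.7 -16.6 -12.5  -4.3   2.    4.3   8.4  10.2  14.7  16.4]
52 [-21.  -18.9 -14.9 -12.9 -11.   -8.8  -7.   -6.7  -4.7  -2.6  -0.5   1.4
   3.6   7.9   9.9  11.8  14.1  17.7  20.2  22. ]
54 [-19.6 -19.5 -17.8 -17.6 -15.8 -11.6  -9.5  -9.5  -7.5  -7.4  -5.2  -1.5
   0.6   4.9   5.1   6.8   6.9   8.8   9.1  11.   11.2  13.3  15.5  17.3
  19.8  21.4]
56 [-20.3 -16.2 -14.2 -14.  -13.9 -12.3 -12.3 -10.2  -6.2  -3.7  -3.6  -2.
  -1.6   0.2   2.3   2.5   4.5   4.6   6.4  12.5  14.7  14.8  16.7  16.8
  19.1  20.8  21.1]
58 [7.8]
60 []
```

arm_command(
  fingers=[15, 15, 15, 15, 15],
  delta_pos=[
    [-0.04, -0.145, -0.5],
    [0, 0, -1],
    [0, 0, -1],
    [0, 0, -0.5],
    [0, 0, 0],
  ],
  yaw=[0, 0, 0, 0, 0],
)

```text
t: 8.35
ee_pos: [509.6, 124.4, 88.8]
tcp_rot: [-2.492, -1.912, 0.005]
contact_force: [-0.0, -1.0, -0.9]
opening: 23.4
grasp_force: 58.9
```

```bash
python3 - <<'E'
from h import *
print(state()["ee_pos"],state()["contact_force"])
g,Q,_=cam("side"); f,P,_=cam("top")
np.savez("v3.npz",f=f,P=P,g=g,Q=Q)
cv2.imwrite("pics/v3.png",cv2.resize(g[190:265,240:310],(700,750),interpolation=2)[:600])
E
```

```text
[509.56785195 124.35588284  88.79976934] [-0.01399185 -1.00783374 -0.85175186]
```

View pics/v3.png

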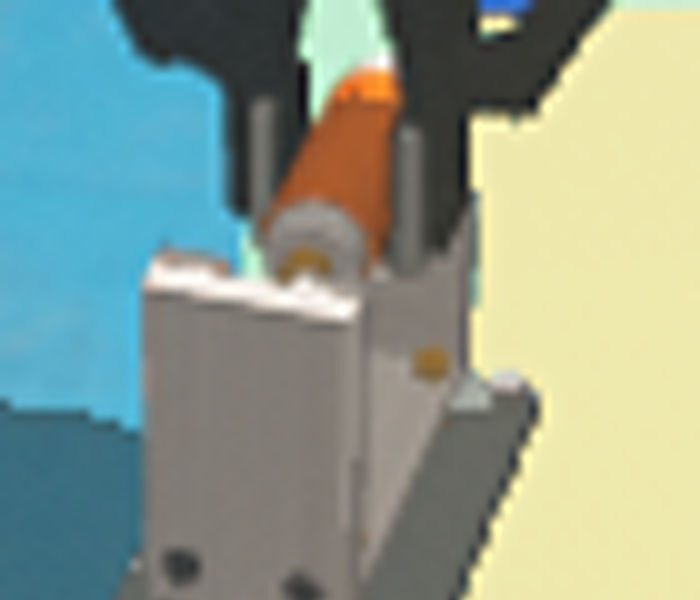

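The roller sits between the cheeks with its plunger just behind the tall cheek, tip at about (305,262). The groove is ahead of it. I'll let it settle, then feel forward.

arm_command(
  fingers=[15, 15],
  delta_pos=[
    [0, 0, 0],
    [0, 0, 0],
  ],
  yaw=[0, 0],
)

```text
t: 8.65
ee_pos: [511.2, 125.9, 91.0]
tcp_rot: [2.491, 1.914, 0.002]
contact_force: [0.4, -0.3, -1.8]
opening: 23.0
grasp_force: 58.9
```

```bash
python3 - <<'E'
import numpy as np,cv2
from scipy.optimize import least_squares
th=np.radians(75.1);u=np.array([np.cos(th),np.sin(th)]);x=np.array([u[1],-u[0]]);O=np.array([515,141.2])
B=lambda p:np.column_stack([(p[:,:2]-O)@x,(p[:,:2]-O)@u,p[:,2]])
for n in("v2","v3"):
    a=np.load(n+".npz");g,Q=a["g"],a["Q"]
    hsv=cv2.cvtColor(g,cv2.COLOR_BGR2HSV).astype(int)
    z0=150 if n=="v2" else 90
    m=(hsv[...,0]<16)&(hsv[...,1]>130)&(hsv[...,2]>60)&(abs(Q[...,2]-z0)<20)&(abs(Q[...,0]-510)<40)&(abs(Q[...,1]-130)<60)
    q=B(Q[m]);m2=q[:,2]>z0+2;q=q[m2];print(n,len(q),np.percentile(q[:,1],[1,5,50,95,99]).round(1))
    def r(p):return np.hypot(q[:,0]-p[0]-p[2]*q[:,1],q[:,2]-p[1]-p[3]*q[:,1])-12.5
    s=least_squares(r,[0,z0,0,0],loss='soft_l1',f_scale=.7);print(s.x.round(3),np.median(abs(s.fun)))
E
```

```text
v2 109 [-34.4 -31.6  -5.4  11.9  14. ]
[ 1.3300e-01  1.4881e+02 -7.0000e-03  3.0000e-03] 0.43263898994374905
v3 112 [-42.8 -38.1 -12.6   4.7   6.3]
[-1.2400e-01  8.7467e+01 -6.0000e-03  9.0000e-03] 0.6228643510582392
```

arm_command(
  fingers=[15, 15, 15, 15],
  delta_pos=[
    [0, 0.2, 0],
    [0.026, 0.097, 0],
    [0.013, 0.048, 0],
    [0, 0, 0],
  ],
  yaw=[0, 0, 0, 0],
)

```text
t: 9.05
ee_pos: [511.5, 133.0, 90.3]
tcp_rot: [2.49, 1.915, 0.0]
contact_force: [-0.5, 0.2, -1.1]
opening: 23.1
grasp_force: 58.9
```

arm_command(
  fingers=[15, 15, 15],
  delta_pos=[
    [0.026, 0.097, 0],
    [0, 0, 0],
    [0, 0, 0],
  ],
  yaw=[0, 0, 0],
)

```text
t: 9.35
ee_pos: [512.0, 134.5, 90.3]
tcp_rot: [2.491, 1.914, -0.0]
contact_force: [-0.2, -0.0, -1.2]
opening: 23.2
grasp_force: 58.9
```

arm_command(
  fingers=[15, 15, 15, 15],
  delta_pos=[
    [0.026, 0.097, 0],
    [0.026, 0.097, 0],
    [0, 0, 0],
    [0, 0, 0],
  ],
  yaw=[0, 0, 0, 0],
)

```text
t: 9.75
ee_pos: [513.0, 137.9, 90.2]
tcp_rot: [2.491, 1.914, -0.001]
contact_force: [-0.7, -2.4, 0.1]
opening: 23.0
grasp_force: 58.9
```

arm_command(
  fingers=[15, 15, 15, 15],
  delta_pos=[
    [0.026, 0.097, 0],
    [0, 0, 0],
    [0, 0, 0],
    [0, 0, 0],
  ],
  yaw=[0, 0, 0, 0],
)

```text
t: 10.15
ee_pos: [513.5, 140.1, 90.3]
tcp_rot: [2.491, 1.914, -0.0]
contact_force: [-0.4, -3.8, -1.1]
opening: 23.1
grasp_force: 58.9
```

Spring contact came at bracket y ≈ -4.85, where -5 was expected, so the plunger is on the groove's back. I'll compress it to y ≈ +6.5, where about 8.7 N is expected.

arm_command(
  fingers=[15, 15, 15, 15, 15],
  delta_pos=[
    [0.026, 0.097, 0],
    [0.026, 0.097, 0],
    [0.026, 0.097, 0],
    [0, 0, 0],
    [0, 0, 0],
  ],
  yaw=[0, 0, 0, 0, 0],
)

```text
t: 10.65
ee_pos: [514.8, 145.3, 90.1]
tcp_rot: [2.491, 1.913, -0.002]
contact_force: [-0.5, -6.2, -1.0]
opening: 23.1
grasp_force: 58.8
```

arm_command(
  fingers=[15, 15, 15, 15],
  delta_pos=[
    [0.026, 0.097, 0],
    [0, 0, 0],
    [0, 0, 0],
    [0, 0, 0],
  ],
  yaw=[0, 0, 0, 0],
)

```text
t: 11.05
ee_pos: [515.2, 146.7, 90.1]
tcp_rot: [2.491, 1.913, -0.003]
contact_force: [-1.2, -6.7, -1.0]
opening: 23.0
grasp_force: 58.9
```

arm_command(
  fingers=[15, 15, 15, 15],
  delta_pos=[
    [0.026, 0.097, 0],
    [0, 0, 0],
    [0, 0, 0],
    [0, 0, 0],
  ],
  yaw=[0, 0, 0, 0],
)

```text
t: 11.45
ee_pos: [515.6, 148.3, 90.0]
tcp_rot: [2.491, 1.912, -0.004]
contact_force: [-1.8, -7.9, 0.0]
opening: 23.4
grasp_force: 58.9
```

```bash
cat > m.py <<'E'
from h import *
from scipy.optimize import least_squares
th=np.radians(75.1);u=np.array([np.cos(th),np.sin(th)]);x=np.array([u[1],-u[0]]);O=np.array([515,141.2])
B=lambda p:np.column_stack([(p[:,:2]-O)@x,(p[:,:2]-O)@u,p[:,2]])
def meas():
    s=state();t=s["ee_pos"];print("tcp_b",B(t[None]).round(1),"F",s["contact_force"].round(1),"M",s["ft_torque"].round(2),s["tcp_rot"].round(3))
    g,Q,_=cam("side");z0=t[2]-1.5
    hsv=cv2.cvtColor(g,cv2.COLOR_BGR2HSV).astype(int)
    m=(hsv[...,0]<16)&(hsv[...,1]>130)&(hsv[...,2]>60)&(abs(Q[...,2]-z0)<20)&(abs(Q[...,0]-510)<40)&(abs(Q[...,1]-130)<60)
    q=B(Q[m]);q=q[q[:,2]>z0+2];print(len(q),np.percentile(q[:,1],[1,5,50,95,99]).round(1))
    r=lambda p:np.hypot(q[:,0]-p[0]-p[2]*q[:,1],q[:,2]-p[1]-p[3]*q[:,1])-12.5
    f=least_squares(r,[0,z0,0,0],loss='soft_l1',f_scale=.7);print(f.x.round(3),np.median(abs(f.fun)))
    return g
E
python3 - <<'E'
from m import *
meas();meas()
E
```

```text
tcp_b [[-1.2  7.  90. ]] F [-1.8 -7.9  0. ] M [-1.59  0.35 -0.  ] [ 2.491  1.912 -0.004]
118 [-16.6 -11.2  11.7  29.3  30.8]
[-1.5000e-01  8.8558e+01 -2.3000e-02  1.2000e-02] 0.5058931776555919
tcp_b [[-1.3  7.  90. ]] F [-1.7 -8.  -0.5] M [-1.66  0.27 -0.02] [ 2.491  1.912 -0.004]
118 [-15.8 -14.   12.1  28.7  31.1]
[-1.3200e-01  8.8446e+01 -7.0000e-03 -1.0000e-03] 0.6029926155335747
```

arm_command(
  fingers=[15, 15, 15, 15, 15],
  delta_pos=[
    [0.008, 0.03, -0.2],
    [0, 0, -0.2],
    [0, 0, -0.05],
    [0, 0, 0],
    [0, 0, 0],
  ],
  yaw=[0, 0, 0, 0, 0],
)

```text
t: 12.05
ee_pos: [516.2, 148.8, 81.3]
tcp_rot: [2.491, 1.912, -0.003]
contact_force: [-1.0, -8.2, 0.6]
opening: 23.2
grasp_force: 59.3
```

arm_command(
  fingers=[15, 15, 15, 15, 15],
  delta_pos=[
    [0, 0, -0.05],
    [0, 0, -0.05],
    [0, 0, -0.05],
    [0, 0, 0],
    [0, 0, 0],
  ],
  yaw=[0, 0, 0, 0, 0],
)

```text
t: 12.55
ee_pos: [516.2, 148.9, 78.5]
tcp_rot: [2.491, 1.912, -0.002]
contact_force: [-2.1, -7.9, 4.4]
opening: 23.4
grasp_force: 59.4
```

```bash
python3 - <<'E'
from m import *
meas();g=meas()
cv2.imwrite("pics/v4.png",cv2.resize(g[190:265,240:310],(700,750),interpolation=2)[:600])
E
```

```text
tcp_b [[-0.8  7.8 78.5]] F [-2.1 -7.9  4.4] M [-1.57  0.32 -0.01] [ 2.491e+00  1.912e+00 -2.000e-03]
71 [-15.1 -14.2   2.1  18.6  21. ]
[7.300e-01 7.669e+01 1.500e-02 2.300e-02] 0.4017558558307748
tcp_b [[-0.8  7.8 78.5]] F [-2.3 -8.6  3.1] M [-1.57  0.34 -0.02] [ 2.491e+00  1.912e+00 -2.000e-03]
73 [-16.  -14.5   2.9  19.   20.4]
[ 7.7000e-02  7.6822e+01 -5.1000e-02  4.0000e-02] 0.5086437687971817
```

View pics/v4.png

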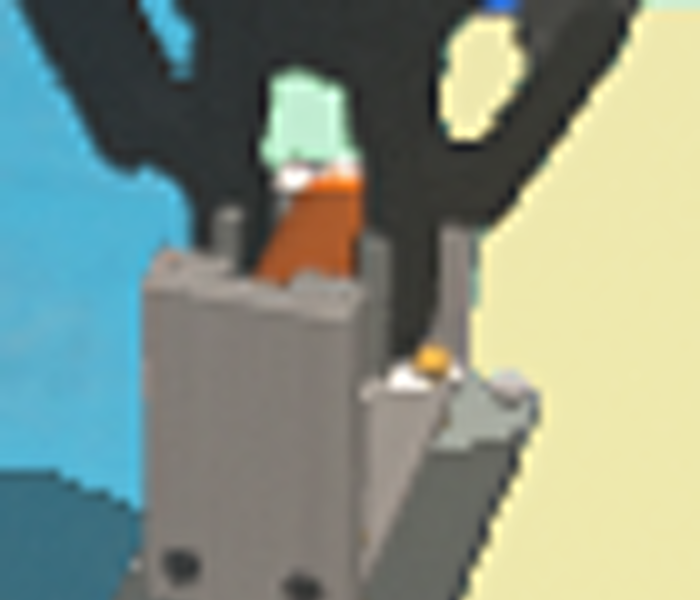

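The roller is deep in the groove and nearly level, body showing between (260,270) and (360,180). The steady upward force could be plunger friction, so I'll take small steps and see whether it grows.

arm_command(
  fingers=[15, 15, 15],
  delta_pos=[
    [0, 0, -0.05],
    [0, 0, 0],
    [0, 0, 0],
  ],
  yaw=[0, 0, 0],
)

```text
t: 12.95
ee_pos: [516.3, 148.9, 77.5]
tcp_rot: [2.491, 1.912, -0.002]
contact_force: [-1.8, -7.7, 2.8]
opening: 23.4
grasp_force: 59.4
```

arm_command(
  fingers=[15, 15, 15],
  delta_pos=[
    [0, 0, -0.05],
    [0, 0, 0],
    [0, 0, 0],
  ],
  yaw=[0, 0, 0],
)

```text
t: 13.25
ee_pos: [516.2, 148.9, 76.5]
tcp_rot: [2.491, 1.912, -0.002]
contact_force: [-2.2, -9.0, 3.5]
opening: 23.0
grasp_force: 59.3
```

arm_command(
  fingers=[15, 15, 15, 15],
  delta_pos=[
    [0, 0, -0.05],
    [0, 0, -0.05],
    [0, 0, 0],
    [0, 0, 0],
  ],
  yaw=[0, 0, 0, 0],
)

```text
t: 13.65
ee_pos: [516.2, 148.9, 74.5]
tcp_rot: [2.491, 1.912, -0.002]
contact_force: [-1.5, -8.8, 3.8]
opening: 22.8
grasp_force: 59.3
```

arm_command(
  fingers=[15, 15, 15, 15],
  delta_pos=[
    [0, 0, -0.05],
    [0, 0, -0.05],
    [0, 0, 0],
    [0, 0, 0],
  ],
  yaw=[0, 0, 0, 0],
)

```text
t: 14.05
ee_pos: [516.2, 148.8, 72.5]
tcp_rot: [2.491, 1.912, -0.002]
contact_force: [-1.0, -9.2, 2.3]
opening: 23.2
grasp_force: 59.3
```

The pin is past the low cheek. Continuing down.

arm_command(
  fingers=[15, 15, 15, 15, 15],
  delta_pos=[
    [0, 0, -0.08],
    [0, 0, -0.08],
    [0, 0, -0.08],
    [0, 0, 0],
    [0, 0, 0],
  ],
  yaw=[0, 0, 0, 0, 0],
)

```text
t: 14.55
ee_pos: [516.2, 148.8, 67.5]
tcp_rot: [2.491, 1.912, -0.003]
contact_force: [-1.1, -8.7, 1.4]
opening: 23.3
grasp_force: 59.3
```

arm_command(
  fingers=[15, 15, 15, 15, 15],
  delta_pos=[
    [0, 0, -0.08],
    [0, 0, -0.08],
    [0, 0, -0.05],
    [0, 0, 0],
    [0, 0, 0],
  ],
  yaw=[0, 0, 0, 0, 0],
)

```text
t: 15.05
ee_pos: [516.1, 148.8, 63.3]
tcp_rot: [2.491, 1.912, -0.003]
contact_force: [-0.6, -9.3, 1.7]
opening: 22.9
grasp_force: 59.3
```

arm_command(
  fingers=[15, 15, 15],
  delta_pos=[
    [0, 0, -0.05],
    [0, 0, 0],
    [0, 0, 0],
  ],
  yaw=[0, 0, 0],
)

```text
t: 15.35
ee_pos: [516.3, 148.9, 62.5]
tcp_rot: [2.492, 1.912, -0.002]
contact_force: [-2.0, -9.3, 4.5]
opening: 23.1
grasp_force: 59.4
```

arm_command(
  fingers=[15, 15, 15],
  delta_pos=[
    [0, 0, -0.04],
    [0, 0, 0],
    [0, 0, 0],
  ],
  yaw=[0, 0, 0],
)

```text
t: 15.65
ee_pos: [516.2, 148.9, 61.7]
tcp_rot: [2.491, 1.912, -0.002]
contact_force: [-1.8, -8.7, 3.2]
opening: 23.2
grasp_force: 59.4
```

arm_command(
  fingers=[15, 15, 15],
  delta_pos=[
    [0, 0, -0.04],
    [0, 0, 0],
    [0, 0, 0],
  ],
  yaw=[0, 0, 0],
)

```text
t: 15.95
ee_pos: [516.2, 148.9, 60.8]
tcp_rot: [2.491, 1.912, -0.002]
contact_force: [-1.9, -8.1, 2.6]
opening: 23.1
grasp_force: 59.3
```

arm_command(
  fingers=[15, 15, 15],
  delta_pos=[
    [0, 0, -0.04],
    [0, 0, 0],
    [0, 0, 0],
  ],
  yaw=[0, 0, 0],
)

```text
t: 16.25
ee_pos: [516.2, 148.8, 60.0]
tcp_rot: [2.491, 1.912, -0.002]
contact_force: [-1.1, -8.1, 2.4]
opening: 23.2
grasp_force: 59.3
```

arm_command(
  fingers=[15, 15, 15],
  delta_pos=[
    [0, 0, -0.04],
    [0, 0, 0],
    [0, 0, 0],
  ],
  yaw=[0, 0, 0],
)

```text
t: 16.55
ee_pos: [516.3, 148.9, 59.4]
tcp_rot: [2.492, 1.912, -0.002]
contact_force: [-2.1, -8.6, 3.0]
opening: 23.3
grasp_force: 59.4
```

arm_command(
  fingers=[15, 15, 15],
  delta_pos=[
    [0, 0, -0.04],
    [0, 0, 0],
    [0, 0, 0],
  ],
  yaw=[0, 0, 0],
)

```text
t: 16.85
ee_pos: [516.3, 149.0, 58.7]
tcp_rot: [2.492, 1.912, -0.002]
contact_force: [-1.7, -8.1, 6.3]
opening: 22.9
grasp_force: 59.5
```

arm_command(
  fingers=[15, 15, 15],
  delta_pos=[
    [0, 0, -0.03],
    [0, 0, 0],
    [0, 0, 0],
  ],
  yaw=[0, 0, 0],
)

```text
t: 17.15
ee_pos: [516.4, 149.1, 58.3]
tcp_rot: [2.492, 1.912, -0.001]
contact_force: [-2.8, -8.4, 7.5]
opening: 23.6
grasp_force: 59.7
```

The floor was felt at TCP z ≈ 59.2 against 59.6 predicted. I'll relieve it slightly and ease back towards -y so the pin finds the recess.

arm_command(
  fingers=[15, 15, 15, 15],
  delta_pos=[
    [0, 0, 0.02],
    [-0.026, -0.097, 0],
    [0, 0, 0],
    [0, 0, 0],
  ],
  yaw=[0, 0, 0, 0],
)

```text
t: 17.55
ee_pos: [515.9, 147.5, 58.6]
tcp_rot: [2.492, 1.912, -0.001]
contact_force: [-1.7, -7.7, 5.1]
opening: 23.5
grasp_force: 59.6
```

arm_command(
  fingers=[15, 15, 15],
  delta_pos=[
    [-0.02, -0.07, 0],
    [0, 0, 0],
    [0, 0, 0],
  ],
  yaw=[0, 0, 0],
)

```text
t: 17.85
ee_pos: [515.7, 146.6, 58.8]
tcp_rot: [2.491, 1.913, 0.0]
contact_force: [-2.5, -6.5, 5.6]
opening: 23.2
grasp_force: 59.6
```

arm_command(
  fingers=[15, 15, 15],
  delta_pos=[
    [-0.013, -0.05, 0],
    [0, 0, 0],
    [0, 0, 0],
  ],
  yaw=[0, 0, 0],
)

```text
t: 18.15
ee_pos: [515.7, 146.3, 58.8]
tcp_rot: [2.491, 1.914, 0.002]
contact_force: [-0.4, -5.8, 5.2]
opening: 23.3
grasp_force: 59.6
```

The motion lags and the y force is falling, so the pin is touching the low cheek's face. I'll measure the pitch and offset before nudging.

```bash
python3 - <<'E'
from m import *
for i in range(5): g=meas()
cv2.imwrite("pics/v5.png",cv2.resize(g[190:265,240:310],(700,750),interpolation=2)[:600])
E
```

```text
tcp_b [[-0.7  5.1 58.8]] F [-0.4 -5.8  5.2] M [-0.77  0.28 -0.  ] [2.491e+00 1.914e+00 2.000e-03]
12 [-20.4 -19.9 -15.7 -11.9 -11.4]
[ 2.064 58.57   0.129  0.091] 0.5988111459792522
tcp_b [[-0.7  5.1 58.9]] F [-1.3 -5.2  5.6] M [-0.73  0.25  0.02] [2.491e+00 1.914e+00 2.000e-03]
12 [-20.9 -20.5 -15.6 -11.2 -11. ]
[-1.608 60.675 -0.153  0.252] 0.44920787068679147
tcp_b [[-0.7  5.1 58.8]] F [-1.3 -4.2  5.1] M [-0.75  0.26  0.03] [2.491e+00 1.914e+00 2.000e-03]
12 [-21.4 -20.4 -15.3 -13.1 -12.9]
[-0.771 59.32  -0.216  0.191] 0.5753930505809057
tcp_b [[-0.7  5.1 58.8]] F [-1.9 -5.   5.6] M [-0.73  0.29  0.09] [2.491e+00 1.914e+00 2.000e-03]
12 [-21.5 -20.5 -15.5 -12.3 -12.1]
[ 2.748 58.731  0.122  0.137] 0.21795956275997241
tcp_b [[-0.7  5.2 58.8]] F [-1.9 -4.9  5.7] M [-0.78  0.26  0.06] [2.491e+00 1.914e+00 2.000e-03]
12 [-18.4 -18.2 -15.4 -10.3  -9.4]
[ 2.175 60.52   0.132  0.205] 0.7797574752273331
```

View pics/v5.png

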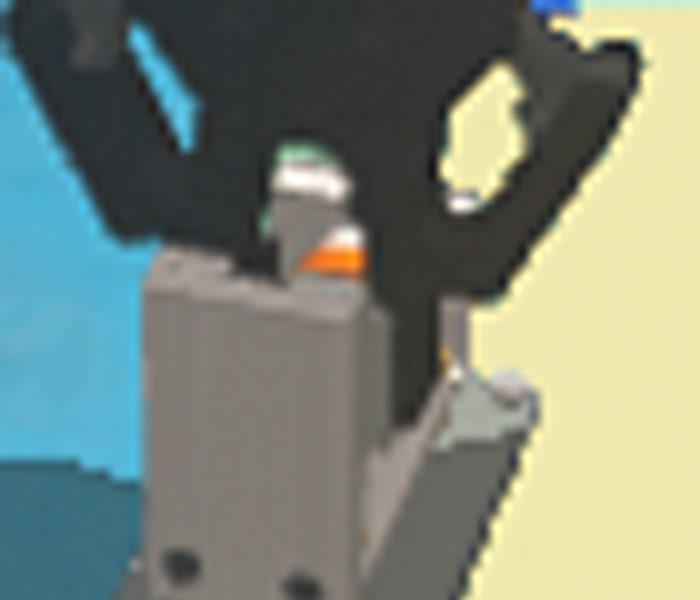

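The plunger is on the floor, with about 6 N up on it, and the rear of the body sits roughly 1–2 mm low. I'll raise it slightly to level the roller.

arm_command(
  fingers=[15, 15, 15],
  delta_pos=[
    [0, 0, 0.03],
    [0, 0, 0],
    [0, 0, 0],
  ],
  yaw=[0, 0, 0],
)

```text
t: 18.7
ee_pos: [515.4, 145.7, 59.2]
tcp_rot: [2.491, 1.913, 0.0]
contact_force: [-1.7, -6.1, 4.7]
opening: 23.1
grasp_force: 59.5
```

arm_command(
  fingers=[15, 15, 15],
  delta_pos=[
    [0, 0, 0.03],
    [0, 0, 0],
    [0, 0, 0],
  ],
  yaw=[0, 0, 0],
)

```text
t: 19.0
ee_pos: [515.3, 145.5, 59.6]
tcp_rot: [2.491, 1.913, -0.001]
contact_force: [-1.2, -6.5, 2.7]
opening: 23.1
grasp_force: 59.4
```

That freed it: y moved on and the spring force recovered, so the pin is entering the recess. I'll continue back.

arm_command(
  fingers=[15, 15, 15],
  delta_pos=[
    [-0.02, -0.07, 0],
    [0, 0, 0],
    [0, 0, 0],
  ],
  yaw=[0, 0, 0],
)

```text
t: 19.3
ee_pos: [515.0, 144.3, 59.6]
tcp_rot: [2.491, 1.913, 0.0]
contact_force: [-0.3, -6.0, 2.8]
opening: 23.0
grasp_force: 59.4
```

arm_command(
  fingers=[15, 15, 15],
  delta_pos=[
    [-0.02, -0.07, 0],
    [0, 0, 0],
    [0, 0, 0],
  ],
  yaw=[0, 0, 0],
)

```text
t: 19.6
ee_pos: [514.7, 143.2, 59.6]
tcp_rot: [2.491, 1.913, 0.001]
contact_force: [-1.5, -5.1, 1.8]
opening: 23.1
grasp_force: 59.3
```

arm_command(
  fingers=[15, 15, 15],
  delta_pos=[
    [-0.013, -0.05, 0],
    [0, 0, 0],
    [0, 0, 0],
  ],
  yaw=[0, 0, 0],
)

```text
t: 19.9
ee_pos: [514.4, 142.5, 59.5]
tcp_rot: [2.491, 1.914, 0.001]
contact_force: [0.9, -5.1, 1.8]
opening: 23.2
grasp_force: 59.3
```

arm_command(
  fingers=[26, 29, 34, 40, 46],
  delta_pos=[
    [0, 0, 0],
    [0, 0, 0],
    [0, 0, 0],
    [0, 0, 0],
    [0, 0, 0],
  ],
  yaw=[0, 0, 0, 0, 0],
)

```text
t: 20.4
ee_pos: [514.0, 143.0, 59.3]
tcp_rot: [-2.49, -1.915, -0.0]
contact_force: [-0.3, -0.6, -0.3]
opening: 45.9
grasp_force: 0.0
```

Released with no residual force. I'll retreat straight up, then away, and look.

arm_command(
  fingers=[46, 46, 46, 46, 46],
  delta_pos=[
    [0, 0, 0.3],
    [0, 0, 1],
    [0, 0, 1],
    [0, 0, 1],
    [0, 0, 1],
  ],
  yaw=[0, 0, 0, 0, 0],
)

```text
t: 20.9
ee_pos: [514.0, 142.5, 146.5]
tcp_rot: [2.491, 1.914, 0.0]
contact_force: [0.3, -0.3, -0.7]
opening: 46.2
grasp_force: 0.0
```

arm_command(
  fingers=[46, 46, 46, 46, 46],
  delta_pos=[
    [0, -0.5, 1],
    [0, -1, 1],
    [-0.3, -1, 1],
    [-0.3, -1, 0],
    [-0.3, -1, 0],
  ],
  yaw=[0, 0, 0, 0, 0],
)

```text
t: 21.4
ee_pos: [496.1, 51.9, 206.4]
tcp_rot: [2.491, 1.914, 0.003]
contact_force: [1.2, -0.0, -0.3]
opening: 45.7
grasp_force: 0.0
```

arm_command(
  fingers=[46, 46, 46, 46, 46],
  delta_pos=[
    [0, -1, 0],
    [0, -1, 0],
    [0, -1, 0],
    [0, -1, 0],
    [0, 0, 0],
  ],
  yaw=[0, 0, 0, 0, 0],
)

```text
t: 21.9
ee_pos: [495.8, -30.3, 205.9]
tcp_rot: [2.495, 1.908, 0.0]
contact_force: [-0.4, 0.3, 0.7]
opening: 46.0
grasp_force: 0.0
```

```bash
python3 - <<'E'
from m import *
g,Q,_=cam("side"); f,P,_=cam("top")
cv2.imwrite("pics/v6.png",np.hstack([cv2.resize(f[165:240,180:260],(400,375),interpolation=2),cv2.resize(g[195:270,235:315],(400,375),interpolation=2)]))
for n,I,p in(("top",f,P),("side",g,Q)):
    h=cv2.cvtColor(I,cv2.COLOR_BGR2HSV).astype(int)
    m=(h[...,0]<16)&(h[...,1]>130)&(h[...,2]>60)&(p[...,2]>45)&(p[...,2]<85)&(abs(p[...,0]-515)<40)&(abs(p[...,1]-141)<60)
    q=B(p[m]);q=q[abs(q[:,1])<30];print(n,len(q),np.percentile(q[:,1],[1,3,50,97,99]).round(1))
    r=lambda s:np.hypot(q[:,0]-s[0]-s[2]*q[:,1],q[:,2]-s[1]-s[3]*q[:,1])-12.5
    print(least_squares(r,[0,58,0,0],loss='soft_l1',f_scale=.7).x.round(3))
E
```

```text
top 180 [-24.6 -23.5  -1.2  22.   23.2]
[-9.3800e-01  5.6558e+01 -5.0000e-03  1.7000e-02]
side 63 [-28.  -26.5 -16.   -1.2   1.4]
[6.0100e-01 5.9494e+01 1.0000e-03 8.5000e-02]
```

View pics/v6.png

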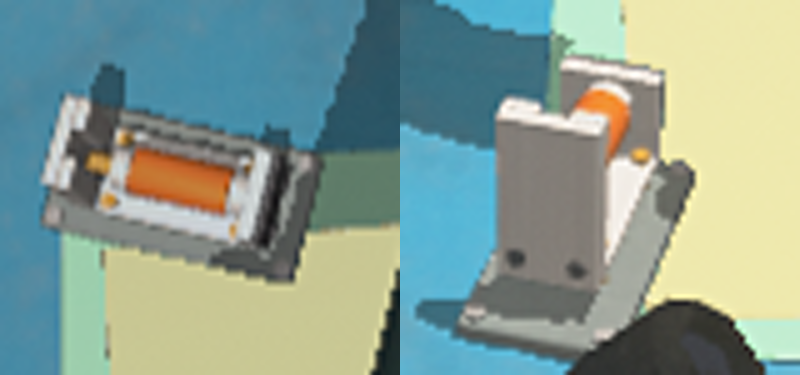

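The roller lies between the cheeks. In the top half its collar is against the low cheek at about (245,185), and the plunger is in the groove at (97,162). It measures y ≈ -0.7 mm, x ≈ -0.9 to +0.6 mm, axis about 57 to 59 mm up, and straight in plan to 0.005 rad. It is seated, so I'm handing in.

arm_command(
  fingers=[46, 46, 46],
  delta_pos=[
    [0, 0, 0],
    [0, 0, 0],
    [0, 0, 0],
  ],
  yaw=[0, 0, 0],
)

```text
t: 22.3
ee_pos: [496.1, -26.6, 205.2]
tcp_rot: [-2.489, -1.916, 0.0]
contact_force: [-0.3, -0.5, -0.6]
opening: 46.0
grasp_force: 0.0
```

```bash
python3 -c "
from workcell import *
print(hand_in())"
```

```text
the job is handed in; nothing more can be done
None
```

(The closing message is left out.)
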